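# Tighten the loose foot of a donated table lamp

### The arm

A 6-joint arm with a two-finger parallel gripper is mounted at the origin on the work surface. World frame = base frame: x ahead of the robot, y to its left, z up, the work surface at z = 0. Lengths are in m, angles in rad, forces in N, time in s.
With the tool pointing down it reaches from about 0.275 to 0.775 m from the base axis. Payload 14.6 kg.
Tool frame: the origin (TCP) lies between the finger pads; the fingertips stand 22 mm ahead of it and the grasp point (between the pads) lies 3 mm ahead of it; x points along the fingers, y is the direction in which the jaws open and shut, and the axes are right-handed (so a half turn about x gives the same grasp; the last joint's range is limited). The gripper opens to 85 mm and grips with 20 to 120 N. Pads are 22 mm wide; open, the fingers measure 114 mm over their backs; the gripper's body (76 mm by 85 mm) begins 54 mm behind the grasp point. The pads swing forward as they close: fully open they stand 13 mm farther back than shut.
Start: joints at [-1.467, 0.263, -0.048, 1.259, 0, 1.415], TCP at [0.134, -0.508, 0.253] pointing down, gripper open.
Joint ranges: [-2.65, 2.65], [-0.89, 1.7], [-1.18, 1.37], [-2.13, 2.11], [-1.35, 1.29], [-3.14, 3.14]. Speed limits (rad/s): [1.89, 1.89, 2.57, 2.79, 3.14, 3.14].

### API

Orientations are given as a rotation vector (axis times angle).
In Python, from station import manip, eyes, readout gives the robot as it stands. The module is installed in compiled form; this text tells all that it offers. Calls block until the motion is done:
- manip.move_pose(position, orientation): joint-space move of the TCP to a pose.
- manip.move_l(position, attitude=None, speed=0.15, max_force=None): straight line of the TCP; attitude=None keeps the orientation; speed is the mean speed in m/s. With max_force (N) it stops when the force on the tool has changed by that much, and returns True; else False.
- manip.move_joints(angles): joint-space move.
- manip.release() and manip.grasp(): open the fingers fully, or close them until they stop; the grip force is fixed at half the most.
- manip.dwell(seconds).
- manip.inverse_kinematics(position, orientation): joint angles nearest the present ones, or None.
- eyes.grab_frame(name): name is "scene" or "top" or "wrist"; returns the picture (420x560x3 uint8, blue, green, red); there is no depth.
- eyes.camera_info(name): a dict with "intrinsics" (3x3 intrinsics, pixels), "k1" (the pictures are not rectified: a ray, as slopes to the right and down, at radius r is drawn at 1 + k1 r^2 times it, then the intrinsics apply), "rvec" (rotation vector, rad) and "tvec" (3), from world to camera coordinates, as OpenCV has them; the wrist camera has in their place "hand_eye" (4x4, takes a point from camera to tool coordinates, whose origin is the TCP and whose axes are the tool frame's). Camera axes: x right, y down, z forward; pixel columns grow to the right and rows downward; lengths in m; the calibration is good to about 2 mm. A picture is of the moment at which its call begins: read the wrist's pose just before it. camera_info takes no time and is no camera call.
A pose or a line that the arm cannot do raises manip.PlanningError and nothing moves.
- manip.job_done(): hands the job in, once; it reports no verdict.
Trained networks look in the newest picture that a camera, given by its name, has taken for a name from the list of things; names that differ only in an ending like _2 or _b are one class to them, and where a whole thing is asked for, a point or a joint stands for the part that bears it (a point fixed in the world has none). Each returns a list of dicts, best first, with "confidence" (0 to 1); they miss things now and then, are a little off and sometimes report something else, mostly with a low value. They report only what shows in the picture. A call takes as long as a camera call. They do not tell look-alikes from the thing itself.
- eyes.outline_of(camera, thing): "region" (420x560 bool, what is visible of it) and "box" ([left, top, right, bottom] in pixels, round what is visible of it).
- eyes.pinpoint(camera, thing): "position" ([column, row] in pixels: a listed point, or the origin of a listed thing).
Readings, each from a call of its own:
- readout.get_time_s(): time.
- readout.get_joint_positions(): joint angles.
- readout.get_joint_velocities(): joint speeds.
- readout.get_joint_efforts(): joint torques, N m.
- readout.get_tool_pos(): TCP position.
- readout.get_tool_rot(): TCP orientation.
- readout.get_contact_force(): force on the tool from outside, world axes, zero at the start.
- readout.get_moment(): the same for the moment, N m.
- readout.get_finger_gap(): opening from 0.0 (shut) to 1.0 (fully open).
Only numpy, scipy, OpenCV 4.12 (cv2) and the standard library are available. Lean on these libraries where they do the work, as an engineer would, in place of code of your own. Each camera call takes 0.05 s, during which the arm holds its last target. There are 200 camera calls.

### The job

The foot of this donated lamp is loose: take the red T-handle socket wrench out of its wooden stand, put it down the hole in the upturned lamp foot onto the brass nut at the bottom, and turn the nut clockwise until it is fully tight and will go no further. Then lift the wrench out and stand it back in the hole of its stand, without dropping it, and leave the other things on the table where they are.

Things in the scene. Friction and masses are not known exactly. Their poses are not given: they have to be found in the camera images.
- lamp: Squat cream pottery lamp with a dark wooden foot, fixed upside down: the round foot (140 mm across) is its top, 155 mm above the table. Cork-padded wooden cheeks hold it (outer faces 109 mm from the axis along x, 98 mm high) on a fixed plywood base 250 (x) x 150 (y) x 18 mm; a clamp screw ends 157 mm out along +x, 75 mm up. Origin: on the table, on the lamp's vertical axis; z up
- bore_mouth (a point): Centre of the mouth of the vertical bore in the lamp's foot, level with the foot's top face, 155 mm above the table. The bore is 50 mm wide and 95 mm deep from here to the steel washer on which the nut lies
- nut_seat (a point): Centre of the underside of the brass hex nut, on the washer, 95 mm below bore_mouth. The nut is 26 mm across flats and 15 mm high, its top corners chamfered 2 mm; a threaded pipe 15 mm thick sticks up 8 mm out of it. z up; x runs level out through the middle of a flat and turns with the nut: there is a flat every 60 degrees from x
- nut (a joint): Turn of the nut in rad: grows clockwise seen from above; starts 1.2 to 2.4 short of tight, comes up tight at 2.6. It turns against about 0.15 N m and stays where it is left. Once tight, resistance jumps to 0.25 N m and rises 0.05 per further 0.1 rad as the pipe under it winds up and springs back. The socket has about 0.2 rad of play on it; turned back farther, it loosens the nut
- stand: Fixed wooden block 150 (x) x 90 (y) x 80 mm high with one vertical hole, 48 mm wide and 70 mm deep, for the wrench. Two short spare sockets stand 30 mm above the block at its other end (x +28 to +61 mm) and are part of it. Origin: on the table, under the middle of the block; z up
- stand_hole (a point): Centre of the floor of the hole in the stand, 10 mm above the table and 70 mm below the block's top, 25 mm from the block's middle towards -x
- wrench: T-handle socket wrench, 0.4 kg, 170 mm long, upright in the stand's hole at the start. From below: a steel socket 41 mm wide and 36 mm long, a steel shank 14 mm thick, and on top a red handle bar 110 mm long, 18 mm thick, 24 mm high, with flat sides, centred on the shank. Origin: centre of the open lower end of the socket; z up the shank; x along the handle bar
- wrench_handle (a point): Centre of the wrench's red handle bar, 158 mm above the wrench's origin along its z; x along the bar
- bulb_holder: Bystander: the lamp's brass bulb holder, upright, 40 mm in diameter, 62 mm high. Loose. Origin: centre of its underside
- pepper_mill: Bystander: turned wooden pepper mill, upright, 58 mm in diameter, 198 mm high. Loose. Origin: centre of its underside
- mug: Bystander: cream pottery mug, 84 mm in diameter, 90 mm high, green handle reaching 77 mm to its +y. Loose. Origin: centre of its underside
- bowl: Bystander: cream pottery bowl, 130 mm in diameter, 55 mm high. Loose. Origin: centre of its underside
- wrench_socket (a point): Same point and axes as the wrench's origin. The socket is a hex recess 27.5 mm across flats, 30 mm deep, open below; x passes through the middle of a flat. It drops over the nut when its x and the nut's x differ by a multiple of 60 degrees, give or take 6. Then its lower end stands on the washer, level with nut_seat, and stays up if let go; not dropped over, it rests 15 mm higher
Things that resemble listed ones, but are neither listed nor needed, are in the scene too. What is shaped like the stand but orange, pink or purple is not meant.

How it is judged:
By the outcome, as a careful person would: the job done as asked, in the order asked, and still so for the second after the job is handed in, with the robot touching nothing.
It also fails if it takes over 51 s, if anything falls off the work surface, if the arm or the gripper's body presses on something with over 40 N, if the wrist force passes 120 N, or if a joint passes its speed limit or range.

## Working session

There is one attempt and no reset: what is moved stays moved. The work goes in short steps, each a Python script; the robot and the scene stay as the last script left them, time stands still between calls to the robot, and variables do not carry over. Pictures are saved under pics/ and viewed, about 8 in all and at most 12, crops included, and the job is handed in when it is done.

```bash
mkdir -p pics; ls; python3 - <<'E'
from station import manip, eyes, readout
import cv2, numpy as np
for c in ("scene","top"):
    im=eyes.grab_frame(c); cv2.imwrite(f"pics/{c}0.png",im)
    info=eyes.camera_info(c); print(c,{k:np.round(v,4).tolist() for k,v in info.items()})
    for t in ("lamp","bore_mouth","stand","stand_hole","wrench_handle","wrench","nut_seat","bulb_holder","pepper_mill","mug","bowl"):
        print(t,[(np.round(d["position"]).tolist(),round(d["confidence"],2)) for d in eyes.pinpoint(c,t)][:4])
print(eyes.camera_info("wrist"))
print(readout.get_time_s(),readout.get_tool_rot())
E
```

```text
pics
scene {'intrinsics': [[478.6213, 0.0, 275.6799], [0.0, 478.6213, 203.3492], [0.0, 0.0, 1.0]], 'k1': -0.0861, 'rvec': [1.8947, 1.3433, -0.6238], 'tvec': [-0.1693, -0.2318, 1.8489]}
lamp [([217.0, 236.0], 0.61)]
bore_mouth [([215.0, 196.0], 0.65)]
stand [([234.0, 311.0], 0.96), ([340.0, 211.0], 0.84), ([397.0, 260.0], 0.74), ([324.0, 176.0], 0.67)]
stand_hole [([394.0, 248.0], 0.88), ([324.0, 167.0], 0.84), ([233.0, 301.0], 0.74), ([339.0, 202.0], 0.58)]
wrench_handle [([341.0, 162.0], 0.87)]
wrench [([339.0, 207.0], 0.45)]
nut_seat []
bulb_holder [([279.0, 223.0], 0.64)]
pepper_mill []
mug [([141.0, 263.0], 0.57)]
bowl [([396.0, 194.0], 0.69)]
top {'intrinsics': [[529.7662, 0.0, 290.8752], [0.0, 529.7662, 204.1733], [0.0, 0.0, 1.0]], 'k1': -0.0076, 'rvec': [2.1569, -2.1094, 0.1304], 'tvec': [-0.0045, 0.5599, 1.379]}
lamp [([361.0, 234.0], 0.96), ([216.0, 226.0], 0.62)]
bore_mouth [([365.0, 227.0], 0.78), ([312.0, 128.0], 0.3)]
stand [([370.0, 132.0], 0.74), ([197.0, 304.0], 0.72), ([194.0, 139.0], 0.61), ([218.0, 225.0], 0.58)]
stand_hole [([195.0, 316.0], 0.86), ([192.0, 145.0],
[... 212 characters left out ...]
, 0.76)]
pepper_mill [([313.0, 127.0], 0.96)]
mug [([446.0, 218.0], 0.57)]
bowl [([134.0, 231.0], 0.96)]
{'intrinsics': array([[315.24341497,   0.        , 280.14518054],
       [  0.        , 315.24341497, 206.43555718],
       [  0.        ,   0.        ,   1.        ]]), 'k1': -0.0008141081170005341, 'hand_eye': array([[-1.20590647e-03, -2.63174905e-01,  9.64747384e-01,
        -1.20983204e-01],
       [ 9.99999018e-01,  3.71892627e-04,  1.35141915e-03,
         8.66467560e-05],
       [-7.14442045e-04,  9.64748066e-01,  2.63174198e-01,
        -6.66739222e-02],
       [ 0.00000000e+00,  0.00000000e+00,  0.00000000e+00,
         1.00000000e+00]])}
1.2 [ 2.08344855  0.27114913 -2.08344921]
```

View pics/top0.png

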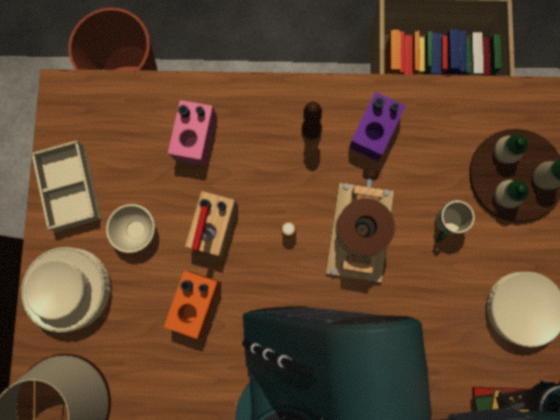

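View pics/scene0.png

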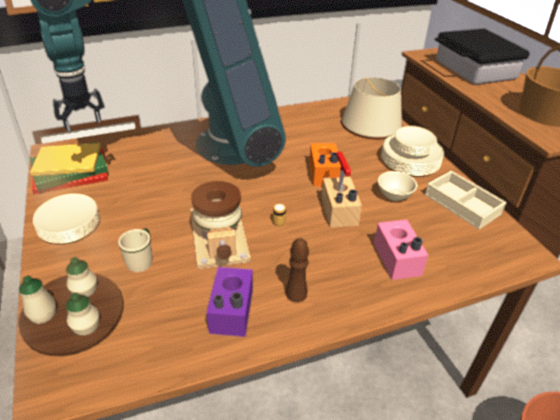

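Top view: the wooden stand is at about (211,224), with its spare sockets at the upper end (+x) and the red T-bar running from (206,207) to (196,250). Look-alikes of the stand, ruled out by colour:
- pink (191,132)
- orange (192,304)
- purple (378,127)

The lamp foot is at (364,228). In the scene view the wooden stand is at (340,205) with the red bar at (343,162).

```bash
cat > h.py <<'E'
from station import manip, eyes, readout
import cv2, numpy as np
from scipy.spatial.transform import Rotation as R
def tool_R(a):  # pointing down, jaw direction (y) at world yaw a
    return np.array([[0,np.cos(a),np.sin(a)],[0,np.sin(a),-np.cos(a)],[-1,0,0]])
def rv(a): return R.from_matrix(tool_R(a)).as_rotvec()
def yaw():
    y=R.from_rotvec(readout.get_tool_rot()).as_matrix()[:,1]; return np.arctan2(y[1],y[0])
def cam(name,pose=None):
    i=eyes.camera_info(name)
    if name=="wrist":
        p,r=pose; T=np.eye(4); T[:3,:3]=R.from_rotvec(r).as_matrix(); T[:3,3]=p; M=T@i["hand_eye"]
        Rc,C=M[:3,:3],M[:3,3]
    else:
        Rw=R.from_rotvec(i["rvec"]).as_matrix(); Rc=Rw.T; C=-Rw.T@np.array(i["tvec"])
    return i["intrinsics"],i["k1"],Rc,C
def to_plane(c,px,z):
    K,k1,Rc,C=c; px=np.atleast_2d(np.float64(px))
    u=cv2.undistortPoints(px[:,None],K,np.array([k1,0,0,0.]))[:,0]
    d=np.c_[u,np.ones(len(u))]@Rc.T
    return C+d*((z-C[2])/d[:,2])[:,None]
def project(c,P):
    K,k1,Rc,C=c; P=np.atleast_2d(P)
    return cv2.projectPoints(np.float64(P),cv2.Rodrigues(Rc.T)[0],-Rc.T@C,K,np.array([k1,0,0,0.]))[0][:,0]
def wpose(): return np.array(readout.get_tool_pos()),np.array(readout.get_tool_rot())
def red_bar(im,box):
    l,t,r,b=box; m=np.zeros(im.shape[:2],np.uint8); s=im[t:b,l:r].astype(int)
    m[t:b,l:r]=((s[...,2]>90)&(s[...,2]>2.2*s[...,1])&(s[...,2]>2.2*s[...,0])); return m
def cam_above(xy,zc,a):  # TCP position that puts the wrist camera straight above xy at height zc
    off=tool_R(a)@eyes.camera_info("wrist")["hand_eye"][:3,3]
    return np.array([xy[0],xy[1],zc])-off
E
python3 - <<'E'
from h import *
c=cam("top"); im=cv2.imread("pics/top0.png"); print("cam",c[3])
m=red_bar(im,(185,195,225,260)); (cx,cy),wh,an=cv2.minAreaRect(cv2.findNonZero(m)); print("bar",cx,cy,wh,an,to_plane(c,[cx,cy],.178))
print("bar ends",to_plane(c,[[206,207],[196,250]],.178)[:,:2])
print("handle nn",to_plane(c,[196,226],.168), "bore",to_plane(c,[365,227],.155))
print("stand corners",to_plane(c,[[203,192],[235,197],[220,254],[187,247]],.08)[:,:2])
h=to_plane(c,[cx,cy],.178)[0]; b=to_plane(c,[365,227],.155)[0]
s=cam("scene"); print("check scene px",project(s,[[h[0],h[1],.168],b]))
q=readout.get_joint_positions(); print("yaw",yaw())
for a in np.arange(-3,3.2,.5):
    for n,p in(("h",h),("b",b)):
        q=manip.inverse_kinematics(cam_above(p,.47,a),rv(a)); q2=manip.inverse_kinematics([p[0],p[1],.33],rv(a))
        print(n,round(a,1),None if q is None else np.round(q,2)[[0,5]],None if q2 is None else np.round(q2,2))
E
```

```text
cam [ 0.35198987 -0.02996158  1.4457962 ]
bar 199.67852783203125 227.92283630371094 (6.728919982910156, 45.118770599365234) 13.495732307434082 [[0.47714759 0.22311052 0.178     ]]
bar ends [[0.52845499 0.21020922]
 [0.42378195 0.22936092]]
handle nn [[0.48263842 0.2343374  0.168     ]] bore [[ 0.49042138 -0.17735529  0.155     ]]
stand corners [[0.58170714 0.23858533]
 [0.57010749 0.15375891]
 [0.42045464 0.18668639]
 [0.4365443  0.27320661]]
check scene px [[343.13486902 162.46893437]
 [216.51448816 193.5355472 ]]
yaw -1.312008947147479
h -3.0 [ 0.41 -1.31] [ 0.28  0.26  0.15  1.46  0.   -1.43]
b -3.0 [-0.39 -2.1 ] [-0.5   0.25  0.14  1.46  0.   -2.22]
h -2.5 [ 0.41 -1.81] [ 0.28  0.26  0.15  1.46 -0.   -1.93]
b -2.5 [-0.44 -2.66] [-0.5   0.25  0.14  1.46 -0.   -2.72]
h -2.0 [ 0.37 -2.34] [ 0.28  0.26  0.15  1.46  0.   -2.43]
b -2.0 [-0.51  3.06] [-0.5   0.25  0.14  1.46  0.    3.07]
h -1.5 [ 0.31 -2.9 ] [ 0.28  0.26  0.15  1.46  0.   -2.93]
b -1.5 [-0.58  2.49] [-0.5   0.25  0.14  1.46  0.    2.57]
h -1.0 [0.24 2.81] [0.28 0.26 0.15 1.46 0.   2.85]
b -1.0 [-0.63  1.95] [-0.5   0.25
[... 215 characters left out ...]
.25  0.14  1.46  0.    1.07]
h 0.5 [0.16 1.23] [0.28 0.26 0.15 1.46 0.   1.35]
b 0.5 [-0.57  0.5 ] [-0.5   0.25  0.14  1.46  0.    0.57]
h 1.0 [0.19 0.76] [0.28 0.26 0.15 1.46 0.   0.85]
b 1.0 [-0.51  0.06] [-0.5   0.25  0.14  1.46  0.    0.07]
h 1.5 [0.24 0.31] [0.28 0.26 0.15 1.46 0.   0.35]
b 1.5 [-0.46 -0.38] [-0.5   0.25  0.14  1.46  0.   -0.43]
h 2.0 [ 0.3  -0.13] [ 0.28  0.26  0.15  1.46  0.   -0.15]
b 2.0 [-0.41 -0.84] [-0.5   0.25  0.14  1.46  0.   -0.93]
h 2.5 [ 0.35 -0.58] [ 0.28  0.26  0.15  1.46  0.   -0.65]
b 2.5 [-0.38 -1.31] [-0.5   0.25  0.14  1.46  0.   -1.43]
h 3.0 [ 0.39 -1.04] [ 0.28  0.26  0.15  1.46  0.   -1.15]
b 3.0 [-0.38 -1.81] [-0.5   0.25  0.14  1.46  0.   -1.93]
```

```bash
python3 - <<'E'
from h import *
import pickle
D={}
for n,p in (("lamp",(.490,-.177)),("stand",(.478,.221))):
    a=1.39
    manip.move_pose(cam_above(p,.43 if n=="lamp" else .47,a),rv(a))
    ps=wpose(); im=eyes.grab_frame("wrist"); cv2.imwrite(f"pics/w_{n}.png",im); D[n]=ps
    c=cam("wrist",ps)
    for t,z in (("bore_mouth",.155),("nut_seat",.06)) if n=="lamp" else (("wrench_handle",.168),("stand",0),("stand_hole",.01)):
        print(t,[(np.round(d["position"],1).tolist(),round(d["confidence"],2),to_plane(c,d["position"],z)[0].round(4).tolist()) for d in eyes.pinpoint("wrist",t)][:3])
pickle.dump(D,open("poses.pkl","wb")); print(readout.get_time_s(),readout.get_joint_positions())
A=cv2.imread("pics/w_lamp.png"); c=cam("wrist",D["lamp"]); u,v=project(c,[.49,-.177,.06])[0].astype(int)
crop=A[max(0,v-70):v+70,u-70:u+70]; crop=cv2.convertScaleAbs(cv2.resize(crop,None,fx=3,fy=3,interpolation=2),alpha=1.8)
B=cv2.imread("pics/w_stand.png"); h=crop.shape[0]; print(u,v,crop.shape)
cv2.imwrite("pics/both.png",np.hstack([crop,cv2.resize(B,(int(560*h/420)//2*2,h))])[:, :])
E
```

```text
bore_mouth [([276.8, 125.1], 0.82, [0.4933, -0.1815, 0.155])]
nut_seat [([278.1, 121.0], 0.72, [0.4905, -0.1805, 0.06])]
wrench_handle [([284.4, 117.0], 0.73, [0.4769, 0.2242, 0.168])]
stand [([281.6, 134.2], 0.83, [0.499, 0.2182, 0.0]), ([20.3, 181.5], 0.75, [0.4965, -0.1837, 0.0]), ([346.7, 280.2], 0.73, [0.75, 0.2819, 0.0])]
stand_hole [([349.8, 270.0], 0.78, [0.7271, 0.2878, 0.01]), ([282.7, 119.4], 0.74, [0.4789, 0.2234, 0.01])]
4.95 [ 2.25735080e-01  3.64341831e-01  3.59097137e-01  1.56574470e+00
 -4.21624846e-05  4.07811618e-01]
281 119 (420, 420, 3)
```

```bash
python3 - <<'E'
import cv2,numpy as np
A=cv2.imread("pics/w_lamp.png")[60:190,210:340]; B=cv2.imread("pics/w_stand.png")[30:230,180:380]
f=lambda x,g:cv2.convertScaleAbs(cv2.resize(x,(400,400),interpolation=2),alpha=g)
cv2.imwrite("pics/both.png",np.hstack([f(A,2),f(B,1.2)]))
E
```

```text
(no output)
```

View pics/both.png

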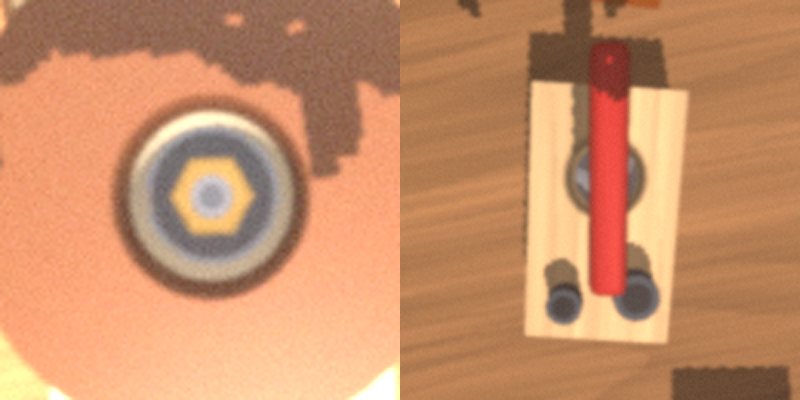

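Left crop: bore and nut are centred at about px (278,124), with the nut's corners pointing left and right in the image. Right crop: this is the pale-wood stand, with the red bar over its hole at about px (282.5,118.5), so the choice is right.

```bash
python3 - <<'E'
from h import *
import pickle
D=pickle.load(open("poses.pkl","rb"))
A=cv2.imread("pics/w_lamp.png"); c=cam("wrist",D["lamp"])
s=A[60:190,210:340].astype(int); 
m=((s[...,2]>1.35*s[...,0])&(s[...,1]>1.15*s[...,0])&(s[...,2]>60)).astype(np.uint8)
yy,xx=np.mgrid[:130,:130]; m[np.hypot(xx-68,yy-64)>17]=0; m=cv2.morphologyEx(m,cv2.MORPH_CLOSE,np.ones((9,9)))
cnt=max(cv2.findContours(m,0,1)[0],key=cv2.contourArea)[:,0]+[210,60]
P=to_plane(c,cnt.astype(float),.074)[:,:2]; M=cv2.moments(np.float32(P)); ce=np.array([M['m10'],M['m01']])/M['m00']
print("nut",ce,"area",M['m00'],"expect",.026**2*.866)
# orientation: rotate hex template, minimise misfit of contour to hexagon
from scipy.optimize import least_squares
def sd(p):
    ph=np.arange(6)*np.pi/3+p[2]; return np.max((P-p[:2])@np.array([np.cos(ph),np.sin(ph)]),1)-p[3]
best=min((least_squares(sd,[*ce,t,.0125],x_scale=[.001,.001,.1,.001]) for t in np.radians([0,15,30,45])),key=lambda r:r.cost)
print("hex fit xy,flat deg mod60,apothem",best.x[:2],np.degrees(best.x[2])%60,best.x[3],np.sqrt(2*best.cost/len(P)))
print("bore",to_plane(c,[278.3,124.0],.155)[:, :2])
B=cv2.imread("pics/w_stand.png"); c=cam("wrist",D["stand"])
m=red_bar(B,(250,20,320,200)); (cx,cy),wh,an=r=cv2.minAreaRect(cv2.findNonZero(m)); bp=to_plane(c,cv2.boxPoints(r),.18)[:,:2]
l=bp[np.argmax(bp[:,0])]-bp[np.argmin(bp[:,0])]
e=[(bp[i]-bp[(i+1)%4]) for i in (0,1)]; e=max(e,key=np.linalg.norm); e=e*np.sign(e[0])
print("bar",to_plane(c,[cx,cy],.18)[0],"len",np.linalg.norm(e),"yaw",np.arctan2(e[1],e[0]))
q=to_plane(c,np.array([[130,80],[288,90],[268,343],[125,335]])/2.+[180,30],.08)[:,:2]
ax=(q[2]+q[3]-q[0]-q[1])/2; print("stand",q.mean(0),np.linalg.norm(ax),"yaw",np.arctan2(ax[1],ax[0]),"hole by corners",q.mean(0)-.025*ax/np.linalg.norm(ax),"hole by circle",to_plane(c,[282.5,118.5],.08)[0,:2])
E
```

```text
nut [ 0.49319886 -0.180549  ] area 0.0006090566271839126 expect 0.000585416
hex fit xy,flat deg mod60,apothem [ 0.49319318 -0.18055383] 49.845667521974235 0.013274787851736462 0.0002690882512938163
bore [[ 0.49267168 -0.18004716]]
bar [0.47430123 0.22394691 0.18      ] len 0.10700237720770357 yaw -0.19993938015244725
stand [0.50139175 0.21707714] 0.15057157939160512 yaw -0.23043574859575708 hole by corners [0.47705258 0.22278718] hole by circle [0.47774218 0.22286411]
```

```bash
python3 - <<'E'
from h import *
a=1.371
print("bias",readout.get_contact_force(),readout.get_moment())
manip.move_pose([.4755,.2235,.24],rv(a)); manip.move_l([.4755,.2235,.171],speed=.12,max_force=15)
manip.grasp(); print("gap",readout.get_finger_gap(),"t",readout.get_time_s()); print(readout.get_contact_force(),readout.get_moment())
p=wpose()[0]; print(p)
manip.move_l([.4755,.2235,.345],speed=.2); manip.dwell(.2)
print("lifted F",readout.get_contact_force(),readout.get_moment(),readout.get_finger_gap(),readout.get_time_s())
ps=wpose(); im=eyes.grab_frame("wrist"); c=cam("wrist",ps)
sc=eyes.grab_frame("scene")[90:300,250:450]
T=tool_R(a)
P=lambda s,z: ps[0]+T@np.array([0,0,s])+[0,0,z]   # s along tool z (camera side negative)
u=project(c,[P(-.055,.009),P(0,.009),P(-.04,.009)]); print("expected near end px",u)
m=red_bar(im,(180,0,380,420)); (r)=cv2.boundingRect(m); print("red bbox",r)
v=im.copy()
for q in u: cv2.circle(v,tuple(int(x) for x in q),3,(0,255,0),1)
cv2.imwrite("pics/grasp.png",np.hstack([v[:,100:460],cv2.resize(sc,(400,420))]))
E
```

```text
bias [ 0.24460349 -0.58066862 -0.35362848] [ 0.0162327  -0.02857621  0.01865394]
gap 0.19940255421791564 t 6.8833
[0.30489227 0.77572044 4.2285533 ] [ 0.1014747   0.08257352 -0.05133956]
[0.47563962 0.22361291 0.17124846]
lifted F [ 0.33682774  0.13850606 -2.9350459 ] [-0.02562094 -0.03057232  0.02220752] 0.1995521105929375 8.1
expected near end px [[280.74706153 154.74347981]
 [280.5734928  293.64898972]
 [280.69538486 196.11407164]]
red bbox (258, 155, 45, 197)
```

View pics/grasp.png

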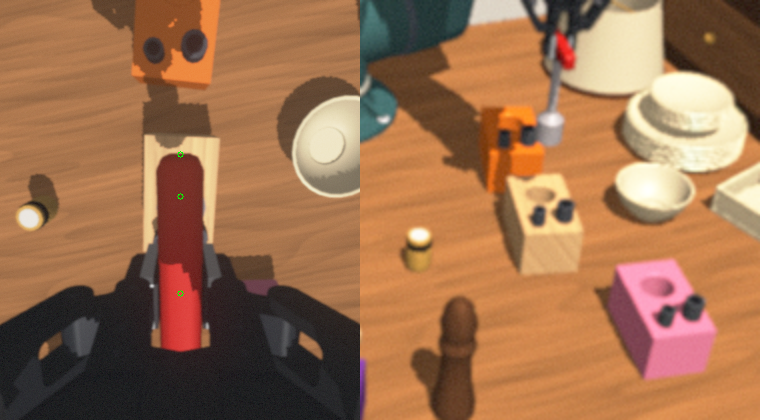

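Grasp picture: the bar's near end is at row 155 (expected 154.7), so the bar is centred in the grasp. The wrench is clear of its stand. I'll check that it hangs vertical by projecting the expected socket end into the scene view (seen at about (344.5,162)).

```bash
python3 - <<'E'
from h import *
p=wpose()[0]; s=cam("scene"); print(project(s,[[p[0],p[1],p[2]-.161],[p[0],p[1],p[2]-.125],[p[0],p[1],p[2]-.003]]))
# tip of the socket via the networks, top view is blind to height; use scene
eyes.grab_frame("scene"); print(eyes.pinpoint("scene","wrench_socket"),eyes.pinpoint("scene","wrench_handle"))
a=np.radians(139.85)
manip.move_pose([.4932,-.1804,.345],rv(a)); manip.dwell(.2)
print("t",readout.get_time_s(),readout.get_joint_positions(),wpose()[0],yaw())
ps=wpose(); im=eyes.grab_frame("scene"); cv2.imwrite("pics/s2.png",cv2.resize(im[90:270,130:310],(540,540),interpolation=2))
print(project(s,[[ps[0][0],ps[0][1],ps[0][2]-.161],[.4932,-.1804,.155]]), [d["position"] for n in("wrench_socket","bore_mouth") for d in eyes.pinpoint("scene",n)])
E
```

```text
[[343.52447441 157.84677519]
 [344.79613191 147.739894  ]
 [349.36088231 111.12896467]]
[{'position': [343.9, 158.2], 'confidence': 0.94}] []
t 10.1833 [-5.04851606e-01  2.54689300e-01  1.86757815e-01  1.50282876e+00
  5.10829242e-05 -1.37553468e+00] [ 0.49336692 -0.17985458  0.34502986] 2.4414794054907203
[[215.3036629  185.99853281]
 [215.70603305 194.3148929 ]] [[214.9, 184.6], [216.4, 237.0], [219.8, 195.0]]
```

View pics/s2.png

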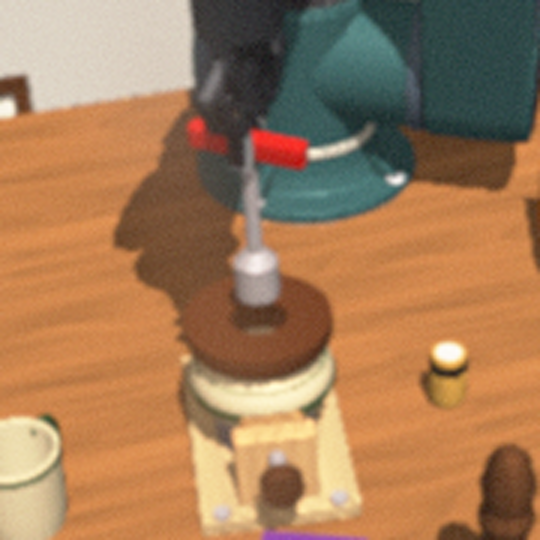

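The scene view shows the wrench hanging vertical, its socket at about (215,185) directly over the bore at (216,194). Next I descend with a force stop.

```bash
python3 - <<'E'
from h import *
x,y=.4932,-.1804
h1=manip.move_l([x,y,.245],speed=.12,max_force=10); print(h1,wpose()[0],readout.get_contact_force())
if not h1:
    h2=manip.move_l([x,y,.2205],speed=.04,max_force=10); print(h2,wpose()[0],readout.get_contact_force(),readout.get_moment())
print(readout.get_time_s(),yaw())
E
```

```text
False [ 0.49344628 -0.18053686  0.24567098] [-0.16871198 -0.03564225 -3.12353227]
True [ 0.49286097 -0.18037757  0.22125759] [-1.18945435 -0.09319412  6.69538652] [-0.0731241   0.26446142 -0.049122  ]
11.8917 2.440826026955761
```

```bash
cat > turn.py <<'E'
from h import *
import sys
step,maxn,stop=float(sys.argv[1]),int(sys.argv[2]),float(sys.argv[3])
q=np.array(readout.get_joint_positions()); q0=q[5]
for i in range(maxn):
    q[5]+=step; manip.move_joints(q)
    m=np.mean([readout.get_moment()[2] for _ in range(3)]); F=readout.get_contact_force()
    print(round(q[5]-q0,3),"act",round(readout.get_joint_positions()[5]-q0,3),"Mz",round(m,3),"F",np.round(F,1),round(readout.get_time_s(),2))
    if abs(m)>stop: break
print(wpose()[0],readout.get_finger_gap(),yaw())
E
python3 turn.py 0.2 6 0.22
```

```text
0.2 act 0.196 Mz -0.045 F [-2.8 -2.   3.9] 12.2
0.4 act 0.393 Mz -0.077 F [-2.2 -1.9  4.5] 12.51
0.6 act 0.594 Mz -0.059 F [-3.2 -1.2  5.3] 12.82
0.8 act 0.794 Mz -0.06 F [-3.2 -0.4  5.3] 13.12
1.0 act 0.994 Mz -0.066 F [-3.3 -0.5  5.1] 13.43
1.2 act 1.194 Mz -0.109 F [-3.6  0.1  5.6] 13.74
[ 0.49269683 -0.18025307  0.2212948 ] 0.20004782886689984 1.246490701395642
```

```bash
python3 turn.py 0.15 9 0.2
```

```text
0.15 act 0.144 Mz -0.033 F [-3.6  0.3  5.5] 14.01
0.3 act 0.294 Mz -0.057 F [-3.8  0.8  6.2] 14.28
0.45 act 0.444 Mz -0.079 F [-3.1  0.2  4.8] 14.54
0.6 act 0.593 Mz 0.289 F [-2.8  1.8  5.8] 14.81
[ 0.49260883 -0.1799697   0.22132643] 0.19889542380073363 0.6533623664627852
```

```bash
python3 turn.py 0.1 3 0.45; python3 -c "
from h import *
manip.dwell(.3); print(np.round([readout.get_moment()[2] for _ in range(4)],3), readout.get_joint_efforts()[5])"
```

```text
0.1 act 0.093 Mz 0.286 F [-3.6  1.2  5.3] 15.06
0.2 act 0.194 Mz 0.367 F [-2.1  1.5  5.1] 15.31
0.3 act 0.294 Mz 0.465 F [-1.3  1.3  4.9] 15.56
[ 0.49261033 -0.17985625  0.22130379] 0.20175168007115746 0.3596632142719753
[0.47 0.47 0.47 0.47] 0.42793228290975094
```

```bash
sed 's/abs(m)>stop/m<stop/' turn.py > back.py; python3 back.py -0.1 5 0.1
```

```text
-0.1 act -0.098 Mz 0.467 F [-2.5  1.8  4.4] 16.11
-0.2 act -0.196 Mz 0.492 F [-3.1  0.9  4.4] 16.36
-0.3 act -0.295 Mz 0.392 F [-2.2  1.4  4. ] 16.61
-0.4 act -0.394 Mz 0.322 F [-2.5  1.   4.1] 16.86
-0.5 act -0.494 Mz 0.067 F [-1.4  0.8  2.9] 17.11
[ 0.49264539 -0.1800211   0.22129409] 0.20249506527203678 0.849035695676376
```

```bash
python3 back.py -0.04 1 -1; python3 - <<'E'
from h import *
p=wpose()[0]
h=manip.move_l([p[0],p[1],p[2]+.04],speed=.08,max_force=20); print("up",h,wpose()[0],readout.get_contact_force(),readout.get_moment())
if not h: manip.move_l([p[0],p[1],.347],speed=.15)
manip.dwell(.2); ps=wpose(); c=cam("wrist",ps); im=eyes.grab_frame("wrist"); a=yaw(); T=tool_R(a)
P=lambda s,z: ps[0]+T@np.array([0,0,s])+[0,0,z]
print("exp near end",project(c,P(-.055,.009)),"red",cv2.boundingRect(red_bar(im,(180,100,380,420))))
s=cam("scene"); eyes.grab_frame("scene"); print("sock exp",project(s,ps[0]-[0,0,.161]),[d["position"] for d in eyes.pinpoint("scene","wrench_socket")])
cv2.imwrite("pics/after.png",im); print(readout.get_time_s(),readout.get_contact_force(),readout.get_moment(),yaw())
E
```

```text
-0.04 act -0.036 Mz 0.035 F [-1.9 -0.8  3.4] 17.36
[ 0.49266893 -0.18011208  0.22129083] 0.20030054542439438 0.8853219980342059
up False [ 0.49260096 -0.18002882  0.26082617] [ 0.12047509  0.10785334 -3.24165031] [ 0.00911502 -0.02351849 -0.00740716]
exp near end [[280.60569999 154.39472976]] red (256, 153, 48, 199)
sock exp [[215.15367636 185.47597345]] [[214.1, 184.7]]
19.0833 [ 0.35545719 -0.23214564 -3.48573404] [-0.00427866  0.00918431  0.03255015] 0.888975787351108
```

View pics/after.png

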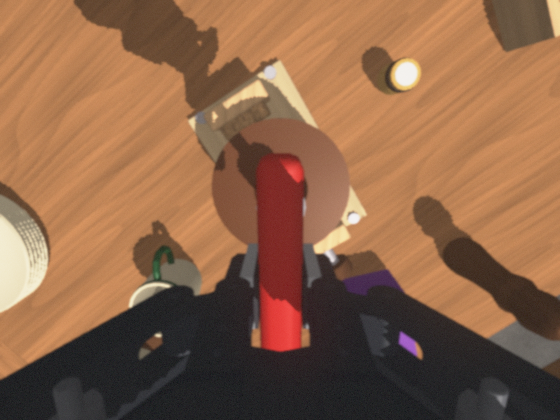

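The wrench is straight and centred in the grip after lifting out: near end at row 153 (expected 154), and the lamp foot clear below. Now stowing.

```bash
python3 - <<'E'
from h import *
x,y=.4768,.2230
manip.move_pose([x,y,.345],rv(1.371)); manip.move_l([x,y,.25],speed=.15,max_force=12)
h=manip.move_l([x,y,.225],speed=.05,max_force=8); print("entry",h,wpose()[0],readout.get_contact_force())
if not h:
    h=manip.move_l([x,y,.169],speed=.06,max_force=8); print("floor",h,wpose()[0],readout.get_contact_force(),readout.get_moment())
print(readout.get_time_s())
E
```

```text
entry False [0.47680799 0.22302914 0.22504092] [-0.39730757  0.14816244 -4.24939915]
floor True [0.47655683 0.22298386 0.17125096] [-1.02955037e+00  1.75213999e-03  8.75881787e+00] [0.0984918  0.27135739 0.01669918]
22.85
```

```bash
cat > nutfit.py <<'E'
from h import *
from scipy.optimize import least_squares
def nutfit(A,ps):
    c=cam("wrist",ps); u0,v0=project(c,[.4932,-.1804,.074])[0].round().astype(int)
    s=A[v0-40:v0+40,u0-40:u0+40].astype(int)
    m=((s[...,2]>1.35*s[...,0])&(s[...,1]>1.15*s[...,0])&(s[...,2]>60)).astype(np.uint8)
    yy,xx=np.mgrid[:80,:80]; m[np.hypot(xx-40,yy-40)>18]=0; m=cv2.morphologyEx(m,cv2.MORPH_CLOSE,np.ones((9,9)))
    cnt=max(cv2.findContours(m,0,1)[0],key=cv2.contourArea)[:,0]+[u0-40,v0-40]
    P=to_plane(c,cnt.astype(float),.074)[:,:2]; ce=P.mean(0)
    def sd(p):
        ph=np.arange(6)*np.pi/3+p[2]; return np.max((P-p[:2])@np.array([np.cos(ph),np.sin(ph)]),1)-p[3]
    b=min((least_squares(sd,[*ce,t,.0125],x_scale=[.001,.001,.1,.001]) for t in np.radians([0,15,30,45])),key=lambda r:r.cost)
    return b.x[:2],np.degrees(b.x[2])%60,b.x[3],np.sqrt(2*b.cost/len(P))
E
python3 - <<'E'
from nutfit import *
manip.release(); manip.dwell(.2); p=wpose()[0]
manip.move_l([p[0],p[1],.26],speed=.12)
a=1.39; manip.move_pose(cam_above((.478,.221),.47,a),rv(a)); ps=wpose(); B=eyes.grab_frame("wrist")
print("handle",[to_plane(cam("wrist",ps),d["position"],.168)[0] for d in eyes.pinpoint("wrist","wrench_handle")])
manip.move_pose(cam_above((.493,-.180),.43,a),rv(a)); ps=wpose(); A=eyes.grab_frame("wrist"); cv2.imwrite("pics/w_lamp2.png",A)
print("t",readout.get_time_s())
f=lambda x,g:cv2.convertScaleAbs(cv2.resize(x,(400,400),interpolation=2),alpha=g)
S=eyes.grab_frame("scene"); cv2.imwrite("pics/end.png",np.hstack([f(A[60:190,210:340],2),f(B[30:230,180:380],1.2)])); cv2.imwrite("pics/scene_end.png",S)
print(nutfit(A,ps))
E
```

```text
handle [array([0.47596907, 0.22190613, 0.168     ])]
t 26.775
(array([ 0.4929857 , -0.18052096]), np.float64(22.032035865805266), np.float64(0.013228090372881692), np.float64(0.0002800091008656085))
```

View pics/end.png

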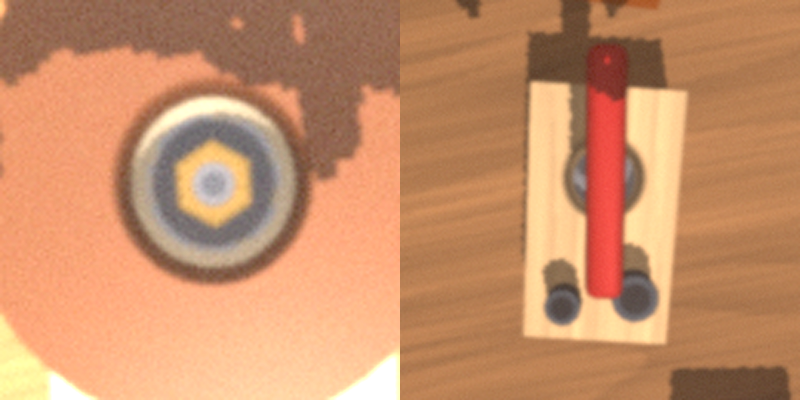

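View pics/scene_end.png

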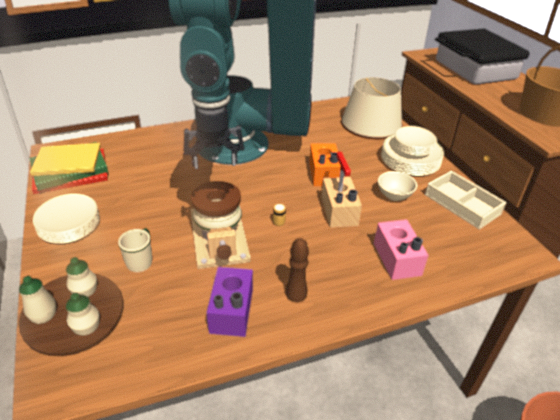

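The end views show the nut turned and free in the bore. The wrench stands in the wooden stand's hole (px 607,177), and the mug, bowl, mill and bulb holder stand where they were. The nut turned 27.8° + 60° = 1.53 rad clockwise. That puts first tight contact at a tool turn of about 1.64, given 0.11 rad of play each side, which fits the torque log: 0.47 N m at 2.10, and free below about 1.64.

```bash
python3 -c "
from station import manip,readout
manip.job_done(); print(readout.get_time_s())"
```

```text
the job is handed in; nothing more can be done
the job is handed in; nothing more can be done
```

The nut is tight, the wrench is back in its wooden stand, and the job is handed in. The robot clock read 26.8 s at the last check before hand-in, against the 51 s limit.

- **Fit:** the wrench dropped fully over the nut, with the tool at 0.221 m, the seated height.
- **Tightening:** I turned clockwise until the torque jumped and then climbed steadily to 0.47 N m. I then backed off into the socket's play and lifted the wrench out. Backing off never produced a loosening torque.
- **Nut check:** the nut's angle in the before and after pictures shows about 1.53 rad of clockwise turn, taking the full 60° step from the torque log. That fits the 1.2–2.4 rad range and where the torque rose.
- **Stowing:** the wrench reached the floor of the stand's hole at the same height it started from (0.1713 m). Its handle is about 2 mm from where it was first seen, which is within calibration error.
- **Other things:** the final scene picture shows the bystanders where they were, and the gripper is clear and touching nothing.
- **One reading that disagreed:** while the nut was turning freely, the torque between steps read about -0.03 to -0.11 N m instead of the expected +0.15. I put this down to relaxation at rest and relied on the jump at the stop.

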